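# Index the printing wheel and unload the blue pot

### The job

Push the wheel round by the pegs on its rim until the pot with the blue top stands squarely in front of the wooden unloading board, then push the orange locking fork fully home over the rim peg it faces. With the wheel locked, slide the blue pot along the surface, without lifting it, onto the board until it is well clear of the yellow guard's path, then push the guard fully shut behind it. Keep every pot upright and leave the other three on the wheel.

Things in the scene. Friction and masses are not known exactly. Their poses are not given: they have to be found in the camera images.
- station: fixed aluminium plate 340 x 500 mm, 12 mm thick, carrying wheel, board, fork and guard. Origin: on the work surface under the wheel's axis; z up; y points from the wheel's axis straight through the middle of the board (yaw varies about 10 degrees). The pot is squarely in front of the board when its station x is 0 (within 15 mm) and y about +95 mm
- wheel (a joint): how far the wheel has turned from its start (rad), anticlockwise from above positive; limits +-12. Black-topped plywood disc, 300 mm diameter, top 55 mm above the work surface; stiff bearing (0.3 N m), stays where left. Four pots stand 95 mm from the axis, 90 degrees apart, midway between pegs, carried round by friction
- wheel_centre (a point): centre of the wheel's top surface, on its axis, 55 mm above the work surface
- peg0 (a point): top centre of rim peg 0: upright steel pin with an orange tip, 12 mm diameter, 40 mm tall above the wheel's top, 135 mm from the axis
- peg1 (a point): top centre of rim peg 1, alike, 90 degrees further anticlockwise
- peg2 (a point): top centre of rim peg 2, alike, 180 degrees from peg 0
- peg3 (a point): top centre of rim peg 3, alike, 270 degrees anticlockwise from peg 0
- fork (a joint): travel of the orange fork in m: 0 drawn back, 0.070 home. Slides level towards the axis from 225 degrees anticlockwise of station x (robot's side, away from the board). Its V mouth (50 mm, narrowing to a 15 mm slot) is 5 to 17 mm above the wheel top, tips 170 mm from the axis when back. Pushed home it takes the peg there, centring it if within 20 mm, and locks the wheel. Friction 1.5 N, no spring
- fork_line (a point): fixed point level with the wheel's top where the peg that the fork takes must stand: 135 mm from the axis, at 225 degrees anticlockwise from station x
- board_centre (a point): point on the top of the wooden board, 240 mm from the wheel's axis along station y, 53.5 mm above the work surface. Board 140 mm wide, from 157 to 305 mm from the axis; back rail face at 295 mm, its top 32 mm over the board; side rails at x +-60 mm, 18 mm high, from 190 mm; blue posts 27 mm high at the gap, inner faces at station x = +65 and -110 mm
- fork_knob (a point): top centre of the fork's black upright knob, 18 mm diameter, 45 mm tall, standing on the fork plate (plate top 72 mm, knob top 117 mm above the work surface); 248 mm from the wheel's axis when drawn back, 178 mm when home
- blue_pot: loose grey printed pot, 66 mm diameter up to 48 mm, then a neck of 48 mm, 65 mm tall in all, solid on top, about 0.3 kg (varies); the upper half is glazed bright blue: this one is to be unloaded. Origin: centre of its underside, z up. Push it low (contact below about 25 mm over the wheel) so that it slides and does not tip
- grey_pot: loose grey printed pot, 66 mm diameter up to 48 mm, then a neck of 48 mm, 65 mm tall in all, solid on top, about 0.3 kg (varies); plain light grey top. Origin: centre of its underside, z up. 
- white_pot: loose grey printed pot, 66 mm diameter up to 48 mm, then a neck of 48 mm, 65 mm tall in all, solid on top, about 0.3 kg (varies); white top. Origin: centre of its underside, z up. 
- brown_pot: loose grey printed pot, 66 mm diameter up to 48 mm, then a neck of 48 mm, 65 mm tall in all, solid on top, about 0.3 kg (varies); dark brown top. Origin: centre of its underside, z up. 
- guard (a joint): travel of the yellow guard bar in m: 0 open, 0.110 fully shut. The bar (150 x 10 x 20 mm, z 58 to 78 mm) slides along the station's +x, at station y = 170 mm, across the gap between wheel and board; open, its leading end is at station x = -65 mm; shut, at +45 mm. Friction 1.5 N, no spring; stays where left
- guard_knob (a point): top centre of the guard's black upright knob, 18 mm diameter, 45 mm tall, on the bar 15 mm behind its leading end; top 123 mm above the work surface; at station (-80, 170) mm when open and (30, 170) mm when shut
Mind the look-alikes: they are no part of the job. Leave any red look-alike of the white_pot alone.

How it is judged:
On the way, in this order (a step that is already met when the one before it is completed fails the run):
1. the wheel is at rest with the blue pot in front of the board (within 18 mm sideways), the fork still drawn back (x of blue_pot in the frame of station between -0.018 and 0.018 m and y of blue_pot in the frame of station between 0.07 and 0.125 m and value of joint fork below 0.03 m and velocity of joint wheel between -0.05 and 0.05 rad/s), for 0.2 s.
2. the fork is home (over 62 of 70 mm) with the blue pot still on the wheel in front of the board (x of blue_pot in the frame of station between -0.018 and 0.018 m and y of blue_pot in the frame of station between 0.07 and 0.125 m and value of joint fork above 0.062 m), for 0.2 s.
3. the blue pot stands on the board, clear of the guard's path, fork home and guard not yet shut (x of blue_pot in the frame of station between -0.045 and 0.045 m and y of blue_pot in the frame of station between 0.208 and 0.275 m and z of blue_pot in the frame of station between 0.048 and 0.06 m and angle between blue_pot's own z axis and vertical below 0.1 rad and value of joint fork above 0.062 m and value of joint guard below 0.06 m), for 0.2 s.
4. the guard is shut (over 102 of 110 mm) (x of blue_pot in the frame of station between -0.045 and 0.045 m and y of blue_pot in the frame of station between 0.208 and 0.275 m and z of blue_pot in the frame of station between 0.048 and 0.06 m and angle between blue_pot's own z axis and vertical below 0.1 rad and value of joint fork above 0.062 m and value of joint guard above 0.102 m), for 0.2 s.
At the end, for the whole second after the job is handed in: The blue pot stands upright and still on the board (within 45 mm of its middle line, 208 to 275 mm from the wheel's axis), the fork is home (over 62 of 70 mm), the guard is shut (over 102 of 110 mm); the other pots are upright on the wheel, within 125 mm of its axis (all of step 4 and linear speed of blue_pot below 0.02 m/s and horizontal distance between each of grey_pot, white_pot, brown_pot and wheel_centre below 0.125 m and angle between each of grey_pot, white_pot, brown_pot's own z axis and vertical below 0.15 rad); the robot touches nothing.
It fails at once if a pot is tipped by more than about 30 degrees (angle between any of blue_pot, grey_pot, white_pot, brown_pot's own z axis and vertical above 0.5 rad).
It fails at once if the blue pot is lifted (more than 20 mm above the wheel) (z of blue_pot in the frame of station above 0.075 m).
It fails at once if another pot is taken off the wheel (horizontal distance between any of grey_pot, white_pot, brown_pot and wheel_centre above 0.15 m).
It also fails if it takes over 72 s, if anything falls off the work surface, if the arm or the gripper's body presses on something with over 40 N, if the wrist force passes 120 N, or if a joint passes its speed limit or range.

### The arm

A 7-joint arm with a two-finger parallel gripper is mounted at the origin on the work surface. World frame = base frame: x ahead of the robot, y to its left, z up, the work surface at z = 0. Lengths are in m, angles in rad, forces in N, time in s.
With the tool pointing down it reaches from about 0.35 to 0.9 m from the base axis. Payload 8.1 kg.
Tool frame: the origin (TCP) lies at the very end of the fingers, on their centre line; the grasp point (between the pads) lies 19 mm behind it (grasp_offset is the distance from the TCP to the grasp point, in m); z points along the fingers, y is the line along which they close (so a half turn about z gives the same grasp; the last joint's range is limited). The gripper opens to 92 mm and grips with 3 to 60 N. Pads are 19 mm wide; open, the fingers measure 130 mm over their backs; the gripper's body (75 mm by 190 mm) begins 47 mm behind the grasp point.
Start: joints at [1.083, 0.434, 0.025, 1.573, -0.012, 1.134, -0.075], TCP at [0.235, -0.579, 0.227] pointing down, gripper open.
Joint ranges: [-2.62, 2.62], [-0.44, 2.09], [-1.27, 1.32], [0.08, 2.57], [-1.32, 4.46], [0.12, 2], [-2.74, 2.74]. Speed limits (rad/s): [2.22, 2.22, 3.01, 3.01, 3.14, 3.14, 3.14].

### API

Orientations are given as a rotation vector (axis times angle).
In Python, from cell import observe, get_image, camera_params, sign_off, silhouettes, grasp_offset gives the robot as it stands. The module is installed in compiled form; this text tells all that it offers.
- The arm moves only by the tool jog_arm, never from a script. Its argument "motion" is a list that holds one entry, the list of rows, each a list of 7 numbers: the shift along the tool's x, y, z in m, then the turn, a rotation vector about the tool's x, y, z in rad, then the closure, from -1 (fully open) to 1 (shut), so that 0 is half open. In form: [[[dx, dy, dz, wx, wy, wz, hand], ...]]. A call has 1 to 10 rows; each row is the pose to reach, as a shift and turn from the pose commanded when the call began, along the tool's axes at that moment; what a row does not reach only later rows make up. A row lasts 1/12 s, in which the tool goes at most 41.7 mm and 7.16 degrees, less where a joint would pass 70% of its speed; a pose out of reach is approached as far as the arm can. A call with a gripper value outside its range is refused whole. The fingers move at their own pace and stop on an object; "force" is the grip in N (left out, the last holds). Time passes only in rows, so rows that repeat a pose let the fingers close. It gives the time, the measured TCP pose, the force, the opening and the grip force at its end, in the units of the state.
- observe(): the state, without advancing time (a new reading comes with each control period).
- get_image(name): name is "scene" or "top" or "wrist"; returns the picture (384x512x3 uint8, red, green, blue); there is no depth.
- camera_params(name): a dict with "vertical_fov" (degrees; the focal length in pixels is half the picture's height over the tangent of half this angle, whatever the lens; pixels are square), "cx", "cy" (the principal point, pixels), "dist_coeffs" ([k1, k2, p1, p2, k3] as OpenCV has them; the pictures are not rectified), "T" (4x4, takes a point from camera to world coordinates). Camera axes: x right, y down, z forward; pixel columns grow to the right and rows downward; lengths in m; the calibration is good to about 2 mm. A picture is of the moment at which its call begins: read the wrist's pose just before it. camera_params takes no time and is no camera call; for the wrist camera it gives the pose at the moment of the call.
- sign_off(): hands the job in; it is judged then, once.
Trained networks look in the newest picture that a camera, given by its name, has taken for a name from the list of things; names that differ only in an ending like _2 or _b are one class to them, and where a whole thing is asked for, a point or a joint stands for the part that bears it (a point fixed in the world has none). Each returns a list of dicts, best first, with "p" (0 to 1); they miss things now and then, are a little off and sometimes report something else, mostly with a low value. They report only what shows in the picture. A call takes as long as a camera call. They do not tell look-alikes from the thing itself.
- silhouettes(query, camera): "mask" (384x512 bool, what is visible of it) and "pixel" ([column, row] in pixels, amid what is visible of it).
The state is a dict: "clock": time; "joints": joint angles; "dq": joint speeds; "joint_efforts": joint torques, N m; "position": TCP position; "ee_rot": TCP orientation; "force": force on the tool from outside, world axes, zero at the start; "ft_torque": the same for the moment, N m; "width": opening from 0.0 (shut) to 1.0 (fully open); "gripper_force": force on a finger pad.
Only numpy, scipy, OpenCV 4.12 (cv2) and the standard library are available. Lean on these libraries where they do the work, as an engineer would, in place of code of your own. Each camera call takes 0.05 s, during which the arm holds its last target. There are 200 camera calls.

## Working session

There is one attempt and no reset: what is moved stays moved. The work goes in short steps, Python scripts to look and compute and a tool call to move; the robot and the scene stay as the last step left them, time stands still between calls to the robot, and variables do not carry over. Pictures are saved under pics/ and viewed, at most 10 in all, crops included, and the job is handed in when it is done.

Besides the shell and the picture viewer there is one more tool, called after "Request:" as name([rows], argument=value, ...), one row to a line, values as JSON. jog_arm: Moves the arm, as the interface text tells. Its arguments: {"type":"object","properties":{"motion":{"type":"array"},"force":{"type":"number"}},"required":["motion"]}

```bash
mkdir -p pics; cat > h.py <<'E'
import numpy as np,cv2
from cell import *
from scipy.spatial.transform import Rotation as R
def cam(n):
    p=camera_params(n);f=192/np.tan(np.radians(p["vertical_fov"])/2)
    return np.array([[f,0,p["cx"]],[0,f,p["cy"]],[0,0,1.]]),np.array(p["dist_coeffs"]),np.array(p["T"])
def ray(n,px,z):
    K,d,T=cam(n);u=cv2.undistortPoints(np.array(px,float).reshape(-1,1,2),K,d).reshape(-1,2)
    r=np.c_[u,np.ones(len(u))]@T[:3,:3].T;o=T[:3,3]
    return o+r*((z-o[2])/r[:,2])[:,None]
def proj(n,P):
    K,d,T=cam(n);Ti=np.linalg.inv(T);rv=R.from_matrix(Ti[:3,:3]).as_rotvec()
    return cv2.projectPoints(np.array(P,float).reshape(-1,1,3),rv,Ti[:3,3],K,d)[0].reshape(-1,2)
def save(n,f):
    im=get_image(n);cv2.imwrite(f"pics/{f}.png",im[:,:,::-1]);return im
E
python3 - <<'E'
from h import *
np.set_printoptions(precision=4,suppress=True)
a=save("top","t0");b=save("scene","s0")
cv2.imwrite("pics/both.png",cv2.resize(np.vstack([a,b])[:,:,::-1],(400,576)) if 0 else np.hstack([a,b])[:,:,::-1])
for n in ["top","scene"]: print(n,cam(n)[2])
for q,z in [("wheel_centre",.055),("peg0",.095),("fork_knob",.117),("guard_knob",.123),("board_centre",.0535),("blue_pot",.12),("grey_pot",.12),("white_pot",.12),("brown_pot",.12),("fork",.072),("guard",.078),("station",.012)]:
    for r in silhouettes(q,"top"): print(q,round(r["p"],2),r["pixel"],r["mask"].sum(),ray("top",[r["pixel"]],z)[0])
s=observe();print(s)
E
```

```text
top [[-0.0241 -0.9769  0.2123  0.3714]
 [-0.9997  0.0223 -0.0108 -0.0517]
 [ 0.0058 -0.2125 -0.9771  0.9624]
 [ 0.      0.      0.      1.    ]]
scene [[ 0.3886  0.4803 -0.7863  1.2336]
 [ 0.9212 -0.2222  0.3195 -0.3488]
 [-0.0213 -0.8485 -0.5288  0.5792]
 [ 0.      0.      0.      1.    ]]
wheel_centre 0.91 [279.9, 174.3] 11831 [ 0.6121 -0.1165  0.055 ]
peg0 0.96 [281.1, 178.1] 12116 [ 0.5936 -0.1157  0.095 ]
peg0 0.37 [194.5, 243.4] 516 [0.4683 0.055  0.095 ]
fork_knob 0.96 [357.7, 246.0] 786 [ 0.4537 -0.2528  0.117 ]
fork_knob 0.65 [195.4, 240.8] 415 [0.4707 0.0507 0.117 ]
fork_knob 0.27 [249.1, 137.5] 968 [ 0.6718 -0.0542  0.117 ]
guard_knob 0.71 [197.9, 238.5] 487 [0.4741 0.0453 0.123 ]
board_centre 0.67 [196.9, 238.0] 464 [0.4837 0.0554 0.0535]
board_centre 0.58 [195.5, 201.5] 20017 [0.5588 0.0584 0.0535]
blue_pot 0.58 [250.2, 138.4] 944 [ 0.6688 -0.0563  0.12  ]
grey_pot 0.9 [317.4, 139.9] 971 [ 0.6629 -0.1879  0.12  ]
grey_pot 0.36 [282.5, 179.2] 11904 [ 0.585  -0.1165  0.12  ]
white_pot 0.87 [303.7, 311.5] 916 [ 0.3374 -0.1457  0.12  ]
white_pot 0.74 [311.8, 206.8] 995 [ 0.5
[... 173 characters left out ...]
0.0567 0.078 ]
guard 0.32 [280.6, 177.5] 11907 [ 0.5993 -0.116   0.078 ]
station 0.66 [201.2, 198.6] 20139 [0.5734 0.0512 0.012 ]
station 0.6 [195.9, 241.0] 410 [0.4826 0.0623 0.012 ]
{'clock': 0.7, 'joints': array([ 1.0834,  0.4345,  0.025 ,  1.5732, -0.0116,  1.134 , -0.0751]), 'dq': array([-0.0006,  0.0002,  0.0006,  0.0017,  0.0017, -0.0001,  0.0003]), 'joint_efforts': array([ -0.0012, -66.7498,   0.9839, -31.4758,  -0.0605,   0.0331,
        -0.    ]), 'position': array([ 0.2346, -0.5793,  0.2267]), 'ee_rot': array([ 3.0836,  0.6006, -0.    ]), 'force': array([ 0.0559,  0.8121, -0.3899]), 'ft_torque': array([-0.0328,  0.004 , -0.0015]), 'gripper_force': 0.0, 'width': 0.9964886762430022}
```

View pics/t0.png

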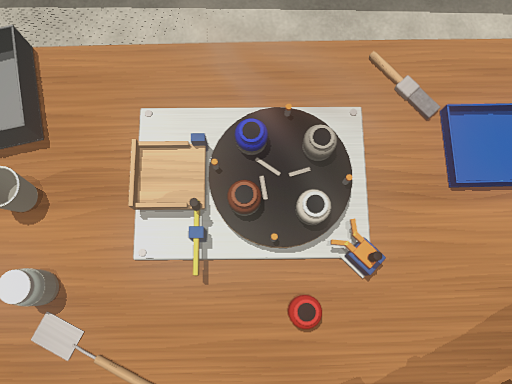

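View pics/s0.png

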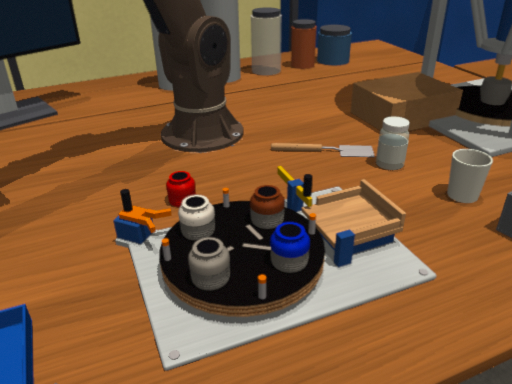

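The top view shows the board at left (170,175), blue pot (251,136), grey pot (320,142), white pot on the wheel (314,207) and brown pot (245,197). The fork knob is at (375,257) and the guard knob at (194,203). The red look-alike at (305,312) is off the wheel, so I'll leave it alone. The white-topped pot at (314,207) is the real one. Next I'll fit the station pose.

```bash
cat > loc.py <<'E'
from h import *
from scipy.optimize import least_squares
np.set_printoptions(precision=4,suppress=True)
def tips(n):
    im=cv2.imread(f"pics/{n}.png");h=cv2.cvtColor(im,cv2.COLOR_BGR2HSV)
    m=cv2.inRange(h,(8,170,180),(18,255,255));k,_,st,c=cv2.connectedComponentsWithStats(m)
    return [(c[i],st[i,4]) for i in range(1,k) if 6<=st[i,4]<90]
E
python3 - <<'E'
from loc import *
im=cv2.imread("pics/t0.png")
for n in ["t0","s0"]: print(n,[(np.round(c,1),a) for c,a in tips(n)])
# annotated zoom of the top view
cv2.imwrite("pics/z.png",cv2.resize(im[90:290,120:400],(784,560),interpolation=cv2.INTER_CUBIC))
E
```

```text
t0 [(array([334.5, 240. ]), np.int32(6)), (array([357.5, 256.5]), np.int32(10)), (array([369.5, 264.4]), np.int32(13))]
s0 [(array([224.9, 188.6]), np.int32(21)), (array([312.3, 214.5]), np.int32(23)), (array([164.6, 240.4]), np.int32(20)), (array([261.9, 277.1]), np.int32(30)), (array([ 20.9, 301.7]), np.int32(83))]
```

View pics/z.png

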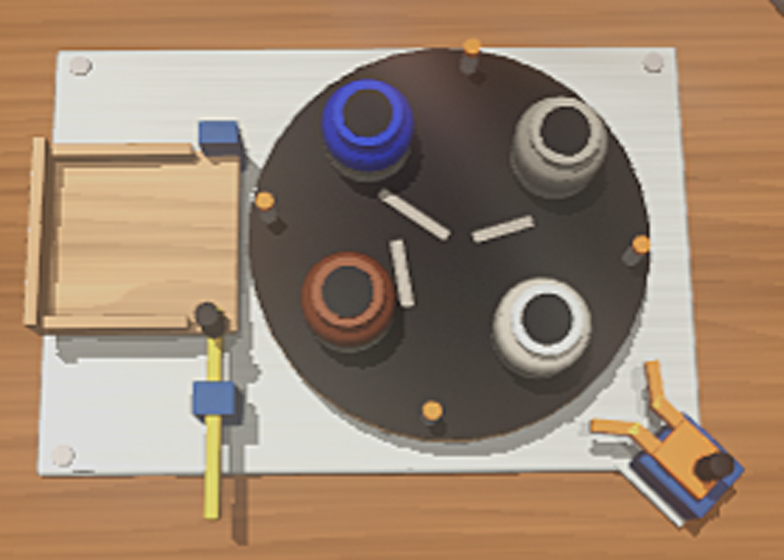

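The zoomed view shows peg tips at about (472,46), (265,200), (432,410) and (641,243) in zoomed pixels. The fork knob top is at (720,463) and the guard knob top at (208,312). Plate corners are at (57,51), (675,48) and (40,474).

```bash
cat > fit.py <<'E'
from loc import *
z=lambda p:((np.array(p,float)+.5)/2.8-.5)+[120,90]
topP=z([(472,46),(265,200),(432,410),(641,243)]); cor=z([(57,51),(675,48),(40,474)]); kn=z([(720,463),(208,312)])
scP=[(261.9,277.1),(312.3,214.5),(224.9,188.6),(164.6,240.4)]
def W(p,P): c,s=np.cos(p[2]),np.sin(p[2]); P=np.array(P,float); return np.c_[p[0]+c*P[:,0]-s*P[:,1],p[1]+s*P[:,0]+c*P[:,1],P[:,2]]
def pegs(p,h): return W(p,[(.135*np.cos(p[3]+k*np.pi/2),.135*np.sin(p[3]+k*np.pi/2),h) for k in range(4)])
s2=np.sqrt(.5)
def res(p):
    y=p[4]
    return np.r_[(proj("top",pegs(p,.0945))-topP).ravel(),(proj("scene",pegs(p,.091))-scP).ravel(),
      (proj("top",W(p,[(-.248*s2,-.248*s2,.117),(-.08,.17,.123)]))-kn).ravel(),
      .6*(proj("top",W(p,[(.17,y,.012),(.17,y-.5,.012),(-.17,y,.012)]))-cor).ravel()]
E
python3 - <<'E'
from fit import *
r=least_squares(res,[.61,-.115,0,0,.3],loss="soft_l1");p=r.x;np.save("p.npy",p)
print(p,np.degrees(p[2:4]));print(np.round(res(p).reshape(-1,2),1))
for k,a in enumerate(pegs(p,.095)): print("peg",k,a)
a=p[2]+p[3]
for q in ["blue_pot","white_pot","grey_pot","brown_pot"]: pass
print("fork line",W(p,[(-.135*s2,-.135*s2,.055)]),"fknob",W(p,[(-.248*s2,-.248*s2,.117),(-.178*s2,-.178*s2,.117)]),"gk",W(p,[(-.08,.17,.123),(.03,.17,.123)]),"pot tgt",W(p,[(0,.095,.055),(0,.24,.055)]))
b=ray("top",[z((368,115))],.12)[0]; d=b[:2]-p[:2]; c,s=np.cos(p[2]),np.sin(p[2]); l=[c*d[0]+s*d[1],-s*d[0]+c*d[1]]; print("blue st",l,np.hypot(*l),np.degrees(np.arctan2(l[1],l[0])))
E
```

```text
[ 0.6125 -0.1162 -0.0154 -0.1255  0.3079] [-0.8816 -7.1903]
[[-0.5 -0.1]
 [-0.6  0.2]
 [-0.3  0. ]
 [-0.   0.3]
 [-0.2  1.3]
 [-0.5  1.6]
 [-0.   1.7]
 [ 0.2  1.2]
 [ 0.8  0.8]
 [-1.1  5.3]
 [ 0.  -0.6]
 [ 0.8 -0.7]
 [-0.8  0.2]]
peg 0 [ 0.7461 -0.1352  0.095 ]
peg 1 [0.6314 0.0174 0.095 ]
peg 2 [ 0.4788 -0.0973  0.095 ]
peg 3 [ 0.5935 -0.2499  0.095 ]
fork line [[ 0.5156 -0.2102  0.055 ]] fknob [[ 0.4344 -0.2889  0.117 ]
 [ 0.4847 -0.2401  0.117 ]] gk [[0.5351 0.055  0.123 ]
 [0.6451 0.0533 0.123 ]] pot tgt [[ 0.6139 -0.0212  0.055 ]
 [ 0.6162  0.1237  0.055 ]]
blue st [np.float64(0.07124406178284116), np.float64(0.05890018424957217)] 0.09243888815834404 39.5818378488939
```

```bash
cat > go.py <<'E'
from h import *
np.set_printoptions(precision=4,suppress=True)
def go(*tg,M=None):
    s=observe();M=R.from_rotvec(s["ee_rot"]);p=np.array(s["position"])
    x=M.as_matrix()[:,0];print("now",p,"phi",np.degrees(np.arctan2(x[1],x[0])).round(2),"t",s["clock"],"w",s["width"],s["force"].round(1),"q7",s["joints"][6].round(2))
    for t in tg:
        ph=np.radians(t[3]);T=R.from_matrix(np.array([[np.cos(ph),np.sin(ph),0],[np.sin(ph),-np.cos(ph),0],[0,0,-1]]).T.T)
        print(np.r_[M.inv().apply(np.array(t[:3])-p),(M.inv()*T).as_rotvec()].round(4).tolist())
E
python3 -c "
from go import *
go((.479,-.0973,.2,-8.1),(.479,-.0973,.068,-8.1))"
```

```text
now [ 0.2346 -0.5793  0.2267] phi 22.04 t 0.7 w 0.9964886762430022 [ 0.1  0.8 -0.4] q7 -0.08
[0.4075, -0.3551, 0.0267, 0.0001, -0.0, 0.5261]
[0.4075, -0.3551, 0.1587, 0.0001, -0.0, 0.5261]
```

Request:
jog_arm([
  [[0.4075, -0.3551, 0.0267, 0, 0, 0.526, -0.2], [0.4075, -0.3551, 0.0267, 0, 0, 0.526, -0.2], [0.4075, -0.3551, 0.0267, 0, 0, 0.526, -0.2], [0.4075, -0.3551, 0.0267, 0, 0, 0.526, -0.2], [0.4075, -0.3551, 0.0267, 0, 0, 0.526, -0.2], [0.4075, -0.3551, 0.0267, 0, 0, 0.526, -0.2], [0.4075, -0.3551, 0.0267, 0, 0, 0.526, -0.2], [0.4075, -0.3551, 0.0267, 0, 0, 0.526, -0.2], [0.4075, -0.3551, 0.0267, 0, 0, 0.526, -0.2], [0.4075, -0.3551, 0.0267, 0, 0, 0.526, -0.2]],
], force=20)

```text
clock: 1.53
position: [0.4219, -0.2094, 0.2067]
ee_rot: [3.133, -0.222, 0.001]
force: [1.4, -0.2, -0.8]
width: 0.6
gripper_force: 0.0
```

```bash
python3 -c "
from go import *
go((.479,-.0973,.2,-8.1),(.479,-.0973,.068,-8.1))"
```

```text
now [ 0.4219 -0.2094  0.2067] phi -8.1 t 1.5333 w 0.6001070600121261 [ 1.4 -0.2 -0.8] q7 -1.38
[0.0407, -0.1191, 0.0067, 0.0003, -0.0009, -0.0001]
[0.0406, -0.1191, 0.1387, 0.0003, -0.0009, -0.0001]
```

Request:
jog_arm([
  [[0.0407, -0.1191, 0.0067, 0, 0, 0, -0.2], [0.0407, -0.1191, 0.0067, 0, 0, 0, -0.2], [0.0407, -0.1191, 0.0067, 0, 0, 0, -0.2], [0.0407, -0.1191, 0.0067, 0, 0, 0, -0.2], [0.0407, -0.1191, 0.0367, 0, 0, 0, -0.2], [0.0407, -0.1191, 0.0667, 0, 0, 0, -0.2], [0.0407, -0.1191, 0.0767, 0, 0, 0, -0.2], [0.0407, -0.1191, 0.0767, 0, 0, 0, -0.2], [0.0407, -0.1191, 0.0767, 0, 0, 0, -0.2]],
])

```text
clock: 2.28
position: [0.4783, -0.0994, 0.13]
ee_rot: [3.134, -0.222, -0.001]
force: [0.3, 0.6, 0.6]
width: 0.597
gripper_force: 0.0
```

```bash
python3 -c "
from go import *
go((.479,-.0973,.068,-8.1))
save('wrist','w1');p=proj('wrist',[(.4788,-.0973,.095)]);print(p)"
```

```text
now [ 0.4783 -0.0994  0.13  ] phi -8.12 t 2.2833 w 0.5971969696109664 [0.3 0.6 0.6] q7 -1.68
[0.0005, -0.0022, 0.062, 0.0001, 0.0007, -0.0004]
[[241.4804 219.3342]]
```

View pics/w1.png

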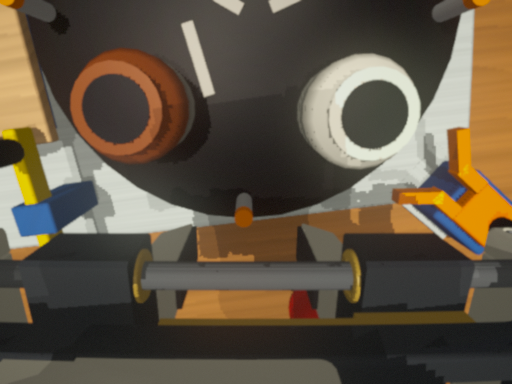

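The wrist view shows the peg tip at (244,216), and I predicted (241,219), so they agree. Next I descend and grip the peg.

Request:
jog_arm([
  [[0.0005, -0.002, 0.03, 0, 0, 0, -0.2], [0.0005, -0.002, 0.06, 0, 0, 0, -0.2], [0.0005, -0.002, 0.06, 0, 0, 0, -0.2], [0.0005, -0.002, 0.06, 0, 0, 0, 1], [0.0005, -0.002, 0.06, 0, 0, 0, 1], [0.0005, -0.002, 0.06, 0, 0, 0, 1], [0.0005, -0.002, 0.06, 0, 0, 0, 1], [0.0005, -0.002, 0.06, 0, 0, 0, 1], [0.0005, -0.002, 0.06, 0, 0, 0, 1]],
], force=15)

```text
clock: 3.08
position: [0.4795, -0.0973, 0.0704]
ee_rot: [3.134, -0.222, 0.002]
force: [0.5, -0.3, 0.0]
width: 0.217
gripper_force: 0.0
```

```bash
python3 -c "
from go import *
p=np.load('p.npy')[:2]; s=observe();q=s['position'][:2]-p
print(np.hypot(*q),np.degrees(np.arctan2(q[1],q[0])),s['gripper_force'])
# keep measured offset: rotate point about axis, phi too
a0=171.9
t=[]
for d in np.linspace(52.2/18,52.2,18):
    r=np.radians(a0+d); t.append((p[0]+.135*np.cos(r),p[1]+.135*np.sin(r),s['position'][2],-8.1+d))
go(*t)"
```

```text
0.1342711730247657 171.89906487307616 0.0
now [ 0.4795 -0.0973  0.0704] phi -8.1 t 3.0833 w 0.2173068644523537 [ 0.5 -0.3  0. ] q7 -1.71
[-0.0006, 0.0068, -0.0, 0.0001, -0.0013, -0.0506]
[-0.0, 0.0136, 0.0, 0.0001, -0.0013, -0.1012]
[0.0008, 0.0204, 0.0, 0.0002, -0.0013, -0.1519]
[0.002, 0.0271, 0.0, 0.0002, -0.0013, -0.2025]
[0.0036, 0.0338, 0.0, 0.0002, -0.0013, -0.2531]
[0.0054, 0.0404, 0.0, 0.0003, -0.0013, -0.3037]
[0.0077, 0.0468, 0.0, 0.0003, -0.0013, -0.3543]
[0.0102, 0.0532, 0.0, 0.0003, -0.0013, -0.4049]
[0.013, 0.0594, 0.0, 0.0004, -0.0013, -0.4555]
[0.0162, 0.0655, 0.0, 0.0004, -0.0013, -0.5062]
[0.0197, 0.0713, 0.0, 0.0004, -0.0013, -0.5568]
[0.0234, 0.077, 0.0, 0.0005, -0.0013, -0.6074]
[0.0275, 0.0826, 0.0, 0.0005, -0.0012, -0.658]
[0.0318, 0.0879, 0.0, 0.0005, -0.0012, -0.7086]
[0.0363, 0.0929, 0.0001, 0.0006, -0.0012, -0.7592]
[0.0412, 0.0978, 0.0001, 0.0006, -0.0012, -0.8098]
[0.0462, 0.1023, 0.0001, 0.0006, -0.0012, -0.8605]
[0.0515, 0.1067, 0.0001, 0.0007, -0.0012, -0.9111]
```

Request:
jog_arm([
  [[0, 0, 0, 0, 0, 0, 1], [0, 0, 0, 0, 0, 0, 1], [0, 0, 0, 0, 0, 0, 1], [-0.0003, 0.0034, 0, 0, 0, -0.025, 1], [-0.0003, 0.0102, 0, 0, 0, -0.076, 1], [0.0004, 0.017, 0, 0, 0, -0.126, 1], [0.0014, 0.0237, 0, 0, 0, -0.177, 1], [0.0028, 0.0304, 0, 0, 0, -0.228, 1], [0.0045, 0.0371, 0, 0, 0, -0.278, 1], [0.0054, 0.0404, 0, 0, 0, -0.304, 1]],
], force=15)

```text
clock: 3.92
position: [0.4797, -0.1384, 0.07]
ee_rot: [3.131, 0.259, 0.003]
force: [2.1, 2.4, 3.8]
width: 0.123
gripper_force: 15.0
```

```bash
python3 -c "
from go import *
p=np.load('p.npy')[:2]; s=observe();q=s['position'][:2]-p
print(np.hypot(*q),np.degrees(np.arctan2(q[1],q[0])),s['gripper_force'])
t=[]
for a in [192.2,195,198,201,204,207,210,213,216,219,222,224.1]:
    r=np.radians(a); t.append((p[0]+.135*np.cos(r),p[1]+.135*np.sin(r),s['position'][2],a-180))
go(*t)"
```

```text
0.13461557539657684 -170.5223035458417 15.000215917825699
now [ 0.4797 -0.1384  0.07  ] phi 9.47 t 3.9167 w 0.12336401643454496 [2.1 2.4 3.8] q7 -1.37
[-0.0002, 0.0064, 0.0, 0.0003, -0.0016, -0.0477]
[0.0002, 0.013, 0.0, 0.0003, -0.0016, -0.0966]
[0.0011, 0.02, 0.0, 0.0004, -0.0016, -0.1489]
[0.0023, 0.027, 0.0, 0.0004, -0.0016, -0.2013]
[0.0039, 0.0339, 0.0, 0.0004, -0.0016, -0.2537]
[0.0059, 0.0406, 0.0, 0.0005, -0.0016, -0.306]
[0.0082, 0.0473, 0.0, 0.0005, -0.0016, -0.3584]
[0.0108, 0.0539, 0.0, 0.0006, -0.0016, -0.4107]
[0.0138, 0.0603, 0.0, 0.0006, -0.0016, -0.4631]
[0.0172, 0.0665, 0.0, 0.0007, -0.0016, -0.5155]
[0.0208, 0.0726, 0.0001, 0.0007, -0.0015, -0.5678]
[0.0235, 0.0767, 0.0001, 0.0007, -0.0015, -0.6045]
```

Request:
jog_arm([
  [[-0.0002, 0.0064, 0, 0, 0, -0.048, 1], [0.0002, 0.013, 0, 0, 0, -0.097, 1], [0.0011, 0.02, 0, 0, 0, -0.149, 1], [0.0023, 0.027, 0, 0, 0, -0.201, 1], [0.0039, 0.0339, 0, 0, 0, -0.254, 1], [0.0059, 0.0406, 0, 0, 0, -0.306, 1], [0.0082, 0.0473, 0, 0, 0, -0.358, 1], [0.0108, 0.0539, 0, 0, 0, -0.411, 1], [0.0138, 0.0603, 0, 0, 0, -0.463, 1], [0.0155, 0.0634, 0, 0, 0, -0.489, 1]],
])

```text
clock: 4.75
position: [0.5055, -0.1982, 0.07]
ee_rot: [2.975, 1.01, 0.002]
force: [-1.3, 2.3, 6.6]
width: 0.126
gripper_force: 15.0
```

```bash
python3 -c "
from go import *
p=np.load('p.npy')[:2]; s=observe();q=s['position'][:2]-p
print(np.hypot(*q),np.degrees(np.arctan2(q[1],q[0])),s['gripper_force'])
t=[]
for a in [219,222,224.1]:
    r=np.radians(a); t.append((p[0]+.135*np.cos(r),p[1]+.135*np.sin(r),s['position'][2],a-180))
go(*t)"
```

```text
0.13478627883708152 -142.56150892097412 15.00084936618805
now [ 0.5055 -0.1982  0.07  ] phi 37.51 t 4.75 w 0.12630120292204697 [-1.3  2.3  6.6] q7 -0.86
[-0.0002, 0.0037, 0.0, 0.0007, -0.0014, -0.0261]
[0.0002, 0.0107, 0.0, 0.0007, -0.0013, -0.0784]
[0.0007, 0.0157, 0.0, 0.0008, -0.0013, -0.1151]
```

Finish the turn, let it settle, open the hand and rise 90 mm.

Request:
jog_arm([
  [[-0.0002, 0.0037, 0, 0, 0, -0.026, 1], [0.0002, 0.0107, 0, 0, 0, -0.078, 1], [0.0007, 0.0157, 0, 0, 0, -0.115, 1], [0.0007, 0.0157, 0, 0, 0, -0.115, 1], [0.0007, 0.0157, 0, 0, 0, -0.115, 1], [0.0007, 0.0157, 0, 0, 0, -0.115, -0.1], [0.0007, 0.0157, 0, 0, 0, -0.115, -0.1], [0.0007, 0.0157, 0, 0, 0, -0.115, -0.1], [0.0007, 0.0157, -0.035, 0, 0, -0.115, -0.1], [0.0007, 0.0157, -0.07, 0, 0, -0.115, -0.1]],
])

```text
clock: 5.58
position: [0.512, -0.2093, 0.1383]
ee_rot: [-2.91, -1.173, 0.007]
force: [1.4, -0.4, -0.2]
width: 0.432
gripper_force: 0.0
```

```bash
python3 -c "
from go import *
from fit import *
save('top','t1')
im=cv2.imread('pics/t1.png')
cv2.imwrite('pics/z1.png',cv2.resize(im[90:290,120:400],(784,560),interpolation=cv2.INTER_CUBIC))
p=np.load('p.npy');p[3]=np.radians(45)
print('expected zoom px pegs/pot/fk/gk', (proj('top',np.r_[pegs(p,.0945),W(p,[(0,.095,.12),(-.248*s2,-.248*s2,.117),(-.08,.17,.123)])])-[120,90]+.5)*2.8-.5)
go((.4344,-.2889,.16,-45.9),(.4344,-.2889,.16,134.1),(.4344,-.2889,.09,-45.9))"
```

```text
expected zoom px pegs/pot/fk/gk [[317.4255  96.1425]
 [317.0683 355.735 ]
 [591.7804 353.5918]
 [579.8727  94.695 ]
 [316.435  213.0038]
 [722.3299 465.232 ]
 [204.8266 326.874 ]]
now [ 0.5164 -0.2103  0.1463] phi 43.93 t 5.6333 w 0.4818294524574194 [ 2.  -0.6  5.5] q7 -0.7
[-0.1135, -0.0002, -0.014, 0.0018, -0.0054, 1.5678]
[-0.1135, -0.0002, -0.014, 0.0054, 0.0018, -1.5738]
[-0.1137, -0.0005, 0.056, 0.0018, -0.0054, 1.5678]
```

View pics/z1.png

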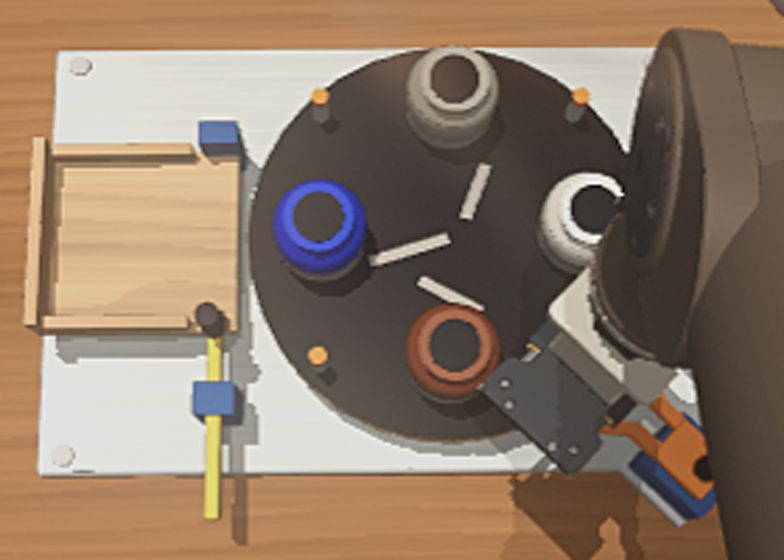

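Pegs match the expected positions for 45°, and the blue pot at (319,217) is within a few mm of the expected (316,213). Next is the fork knob.

Request:
jog_arm([
  [[-0.02, 0, -0.014, 0, 0, -0.125, -0.1], [-0.05, 0, -0.014, 0, 0, -0.25, -0.1], [-0.08, 0, -0.014, 0, 0, -0.375, -0.1], [-0.1135, 0, -0.014, 0, 0, -0.5, -0.1], [-0.1135, 0, -0.014, 0, 0, -0.625, -0.1], [-0.1135, 0, -0.014, 0, 0, -0.75, -0.1], [-0.1135, 0, -0.014, 0, 0, -0.87, -0.1], [-0.1135, 0, -0.014, 0, 0, -1, -0.1], [-0.1135, 0, -0.014, 0, 0, -1.12, -0.1], [-0.1135, 0, -0.014, 0, 0, -1.24, -0.1]],
])

```text
clock: 6.47
position: [0.432, -0.2887, 0.1533]
ee_rot: [-1.68, -2.653, 0.001]
force: [0.0, 0.1, 0.4]
width: 0.549
gripper_force: 0.0
```

```bash
python3 -c "
from go import *
go((.4344,-.2889,.16,134.1),(.4344,-.2889,.088,134.1))"
```

```text
now [ 0.432  -0.2887  0.1533] phi 115.31 t 6.4667 w 0.5486525696205269 [0.  0.1 0.4] q7 0.61
[-0.0012, 0.0021, -0.0067, -0.0008, -0.0006, -0.328]
[-0.0013, 0.0022, 0.0653, -0.0008, -0.0006, -0.328]
```

Request:
jog_arm([
  [[-0.001, 0.002, 0, 0, 0, -0.11, -0.1], [-0.001, 0.002, 0, 0, 0, -0.22, -0.1], [-0.001, 0.002, 0, 0, 0, -0.328, -0.1], [-0.001, 0.002, 0.02, 0, 0, -0.328, -0.1], [-0.001, 0.002, 0.04, 0, 0, -0.328, -0.1], [-0.001, 0.002, 0.061, 0, 0, -0.328, -0.1], [-0.001, 0.002, 0.061, 0, 0, -0.328, 1], [-0.001, 0.002, 0.061, 0, 0, -0.328, 1], [-0.001, 0.002, 0.061, 0, 0, -0.328, 1], [-0.001, 0.002, 0.061, 0, 0, -0.328, 1]],
], force=10)

```text
clock: 7.3
position: [0.4356, -0.2891, 0.0938]
ee_rot: [1.233, 2.888, -0.001]
force: [-0.6, 0.2, 0.0]
width: 0.312
gripper_force: 0.0
```

Request:
jog_arm([
  [[0, 0, 0, 0, 0, 0, 1], [0, 0, 0, 0, 0, 0, 1], [0, 0, 0, 0, 0, 0, 1], [0, 0, 0, 0, 0, 0, 1]],
])

```text
clock: 7.63
position: [0.4355, -0.2891, 0.0936]
ee_rot: [1.233, 2.888, -0.001]
force: [-0.7, 0.2, 6.8]
width: 0.195
gripper_force: 10.0
```

```bash
python3 -c "
from go import *
print(observe()['gripper_force'])
go((.4344,-.2889,.09,134.1),(.4847,-.2401,.09,134.1),(.4861,-.2387,.09,134.1))"
```

```text
10.000625252723694
now [ 0.4355 -0.2891  0.0936] phi 133.76 t 7.6333 w 0.19525108735346086 [-0.7  0.2  6.8] q7 0.82
[0.001, -0.0006, 0.0036, 0.0002, 0.0017, -0.0059]
[0.0014, 0.0694, 0.0036, 0.0002, 0.0017, -0.0059]
[0.0015, 0.0714, 0.0036, 0.0002, 0.0017, -0.0059]
```

Request:
jog_arm([
  [[0.0001, 0.007, 0, 0, 0, 0, 1], [0.0003, 0.015, 0, 0, 0, 0, 1], [0.0005, 0.023, 0, 0, 0, 0, 1], [0.0007, 0.031, 0, 0, 0, 0, 1], [0.0009, 0.039, 0, 0, 0, 0, 1], [0.0011, 0.047, 0, 0, 0, 0, 1], [0.0012, 0.055, 0, 0, 0, 0, 1], [0.0013, 0.062, 0, 0, 0, 0, 1], [0.0014, 0.068, 0, 0, 0, 0, 1], [0.0014, 0.068, 0, 0, 0, 0, 1]],
], force=20)

```text
clock: 8.47
position: [0.4852, -0.2408, 0.0936]
ee_rot: [1.231, 2.887, 0.001]
force: [3.7, -1.6, 4.6]
width: 0.188
gripper_force: 20.0
```

Request:
jog_arm([
  [[0, 0.001, 0, 0, 0, 0, 1], [0, 0.002, 0, 0, 0, 0, 1], [0, 0.002, 0, 0, 0, 0, 1]],
])

```text
clock: 8.72
position: [0.4854, -0.2406, 0.0936]
ee_rot: [1.233, 2.887, -0.001]
force: [2.5, -2.7, 7.4]
width: 0.185
gripper_force: 20.0
```

```bash
python3 -c "
from go import *
p=np.load('p.npy')[:2]; s=observe();print(np.hypot(*(s['position'][:2]-p)),s['gripper_force'])
go((.4847,-.2401,.09,134.1))"
```

```text
0.17782205700839637 20.00112622976303
now [ 0.4854 -0.2406  0.0936] phi 133.73 t 8.7167 w 0.18516465811118576 [ 2.5 -2.7  7.4] q7 0.7
[0.0008, -0.0001, 0.0036, 0.0003, 0.0027, -0.0065]
```

Request:
jog_arm([
  [[0, 0, 0, 0, 0, 0, 0.45], [0, 0, 0, 0, 0, 0, 0.45], [0, 0, -0.03, 0, 0, 0, 0.45], [0, 0, -0.07, 0, 0, 0, 0.45], [0, 0, -0.1, 0, 0, 0, 0.45], [0, 0, -0.1, 0, 0, 0, 0.45]],
])

```text
clock: 9.22
position: [0.487, -0.2394, 0.198]
ee_rot: [1.23, 2.883, 0.0]
force: [0.4, 0.3, -0.8]
width: 0.276
gripper_force: 0.0
```

```bash
python3 -c "
from go import *
go((.612,-.022,.18,89.1))"
```

```text
now [ 0.487  -0.2394  0.198 ] phi 133.79 t 9.2167 w 0.27606427670783085 [ 0.4  0.3 -0.8] q7 0.8
[0.0705, 0.2407, 0.0183, 0.0052, 0.0048, 0.78]
```

Request:
jog_arm([
  [[0.01, 0.035, 0.018, 0, 0, 0.11, -1], [0.02, 0.07, 0.018, 0, 0, 0.22, -1], [0.03, 0.105, 0.018, 0, 0, 0.33, -1], [0.04, 0.14, 0.018, 0, 0, 0.44, -1], [0.05, 0.175, 0.018, 0, 0, 0.55, -1], [0.06, 0.21, 0.018, 0, 0, 0.66, -1], [0.07, 0.24, 0.018, 0, 0, 0.78, -1], [0.0705, 0.2407, 0.018, 0, 0, 0.78, -1], [0.0705, 0.2407, 0.018, 0, 0, 0.78, -1], [0.0705, 0.2407, 0.018, 0, 0, 0.78, -1]],
])

```text
clock: 10.05
position: [0.6087, -0.0224, 0.1739]
ee_rot: [-2.237, -2.205, 0.003]
force: [-0.8, -0.3, 0.1]
width: 0.947
gripper_force: 0.0
```

```bash
python3 -c "
from go import *
from fit import *
go((.612,-.022,.18,89.1),(.612,-.022,.066,89.1))
save('wrist','w2');p=np.load('p.npy')
print('pot top at 0,.095; guardknob -.08/-.07', proj('wrist',W(p,[(0,.095,.12),(-.08,.17,.123),(-.07,.17,.123)])))
for r in silhouettes('blue_pot','wrist'): print(r['p'],r['pixel'],r['mask'].sum())"
```

```text
now [ 0.6087 -0.0224  0.1739] phi 89.19 t 10.05 w 0.9468454121153912 [-0.8 -0.3  0.1] q7 -0.34
[0.0004, 0.0033, -0.0061, -0.0018, 0.0007, 0.0015]
[0.0005, 0.0035, 0.1079, -0.0018, 0.0007, 0.0015]
pot top at 0,.095; guardknob -.08/-.07 [[253.779  204.5108]
 [131.7012  96.4664]
 [146.9151  96.3381]]
0.74 [251.8, 196.2] 5704
```

View pics/w2.png

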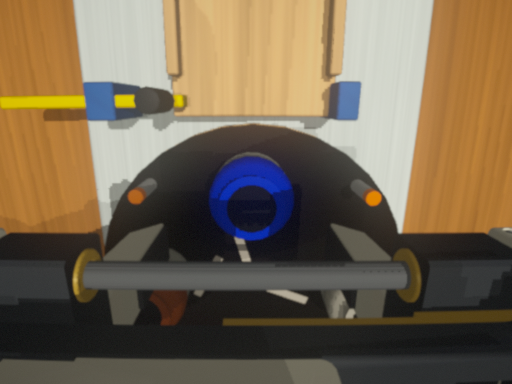

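Wrist view: the blue pot's top is centred at (251,207), about 2 mm from the expected (254,204). The guard knob is at (148,100). Now I descend and grip.

Request:
jog_arm([
  [[-0.001, 0.003, 0.03, 0, 0, 0, -1], [-0.001, 0.003, 0.06, 0, 0, 0, -1], [-0.001, 0.003, 0.085, 0, 0, 0, -1], [-0.001, 0.003, 0.106, 0, 0, 0, -1], [-0.001, 0.003, 0.106, 0, 0, 0, -1]],
])

```text
clock: 10.57
position: [0.6091, -0.0256, 0.0644]
ee_rot: [-2.238, -2.198, 0.009]
force: [-0.4, -0.1, 0.5]
width: 0.999
gripper_force: 0.0
```

Request:
jog_arm([
  [[0, 0, 0, 0, 0, 0, -0.2], [0, 0, 0, 0, 0, 0, -0.2], [0, 0, 0, 0, 0, 0, 0], [0, 0, 0, 0, 0, 0, 0], [0, 0, 0, 0, 0, 0, 0], [0, 0, 0, 0, 0, 0, 0]],
], force=10)

```text
clock: 11.07
position: [0.6132, -0.0232, 0.07]
ee_rot: [2.238, 2.202, 0.002]
force: [-2.6, -1.4, 7.2]
width: 0.721
gripper_force: 10.0
```

```bash
python3 -c "
from go import *
from fit import *
p=np.load('p.npy');print(observe()['gripper_force']); z0=observe()['position'][2]
go(*[(*W(p,[(x,y,0)])[0][:2],z0-d,89.12) for x,y,d in [(0,.094,0),(0,.15,0),(0,.2,.001),(0,.24,.0015)]])"
```

```text
10.002948492765427
now [ 0.6132 -0.0232  0.07  ] phi 89.07 t 11.0667 w 0.7206735667187681 [-2.6 -1.4  7.2] q7 -0.41
[0.0009, 0.0007, 0.0, 0.0018, 0.0004, -0.0009]
[0.0569, 0.0007, -0.0, 0.0018, 0.0004, -0.0009]
[0.1069, 0.0007, 0.001, 0.0018, 0.0004, -0.0009]
[0.1469, 0.0006, 0.0014, 0.0018, 0.0004, -0.0009]
```

Request:
jog_arm([
  [[0.004, 0, 0, 0, 0, 0, 0], [0.012, 0, 0, 0, 0, 0, 0], [0.021, 0.0005, 0, 0, 0, 0, 0], [0.03, 0.0005, 0, 0, 0, 0, 0], [0.039, 0.0005, 0, 0, 0, 0, 0], [0.048, 0.0005, 0, 0, 0, 0, 0], [0.057, 0.0005, 0, 0, 0, 0, 0], [0.066, 0.0005, 0, 0, 0, 0, 0], [0.075, 0.0005, 0, 0, 0, 0, 0], [0.082, 0.0005, 0, 0, 0, 0, 0]],
], force=12)

```text
clock: 11.9
position: [0.6147, 0.0595, 0.0692]
ee_rot: [2.239, 2.203, 0.001]
force: [-0.3, -3.8, 6.2]
width: 0.718
gripper_force: 12.0
```

```bash
python3 -c "
from go import *
from fit import *
p=np.load('p.npy');z0=observe()['position'][2];print(observe()['gripper_force'],observe()['ft_torque'])
go(*[(*W(p,[(x,y,0)])[0][:2],.0695,89.12) for x,y in [(0,.2),(0,.24)]])"
```

```text
12.00075164437294 [-0.9808 -0.1233 -0.0143]
now [0.6147 0.0595 0.0692] phi 89.08 t 11.9 w 0.7180483587552497 [-0.3 -3.8  6.2] q7 -0.54
[0.0243, 0.0005, -0.0003, 0.0009, 0.0003, -0.0007]
[0.0643, 0.0005, -0.0003, 0.0009, 0.0003, -0.0007]
```

Request:
jog_arm([
  [[0.007, 0, 0, 0, 0, 0, 0], [0.016, 0, 0, 0, 0, 0, 0], [0.025, 0, 0, 0, 0, 0, 0], [0.034, 0, 0, 0, 0, 0, 0], [0.043, 0, 0, 0, 0, 0, 0], [0.052, 0, 0, 0, 0, 0, 0], [0.059, 0, 0, 0, 0, 0, 0], [0.064, 0.0005, 0.0005, 0, 0, 0, 0], [0.064, 0.0005, 0.001, 0, 0, 0, 0], [0.064, 0.0005, 0.001, 0, 0, 0, 0]],
])

```text
clock: 12.73
position: [0.6161, 0.1245, 0.0683]
ee_rot: [-2.238, -2.205, -0.002]
force: [-0.8, -0.8, 7.0]
width: 0.718
gripper_force: 12.0
```

Request:
jog_arm([
  [[0, 0, 0, 0, 0, 0, -0.65], [0, 0, 0, 0, 0, 0, -0.65], [0, 0, 0, 0, 0, 0, -0.65], [0, 0, -0.02, 0, 0, 0, -0.65], [0, 0, -0.06, 0, 0, 0, -0.65], [0, 0, -0.1, 0, 0, 0, -0.65], [0, 0, -0.12, 0, 0, 0, -0.65], [0, 0, -0.12, 0, 0, 0, -0.65]],
])

```text
clock: 13.4
position: [0.6182, 0.1245, 0.1931]
ee_rot: [2.237, 2.201, 0.011]
force: [0.4, 1.0, -0.6]
width: 0.828
gripper_force: 0.0
```

```bash
python3 -c "
from go import *
from fit import *
p=np.load('p.npy')
go(*[(*W(p,[(x,.17,0)])[0][:2],z,89.12) for x,z in [(-.073,.18),(-.073,.098)]])
save('top','t2');im=cv2.imread('pics/t2.png');a=cv2.resize(im[90:290,120:400],(560,400));save('wrist','w3');b=cv2.imread('pics/w3.png')[:200]
cv2.imwrite('pics/c.png',np.vstack([a,cv2.resize(b,(512,200)) if 0 else cv2.copyMakeBorder(b,0,0,0,48,0)]))
print('guardknob -.08/-.07 wrist', proj('wrist',W(p,[(-.08,.17,.123),(-.07,.17,.123)])))"
```

```text
now [0.6182 0.1245 0.1931] phi 89.09 t 13.4 w 0.8278768819695953 [ 0.4  1.  -0.6] q7 -0.56
[-0.0709, -0.0751, 0.0123, 0.0076, -0.0027, -0.0006]
[-0.0711, -0.0757, 0.0943, 0.0076, -0.0027, -0.0006]
guardknob -.08/-.07 wrist [[149.4361 282.6349]
 [161.4807 282.7072]]
```

View pics/c.png

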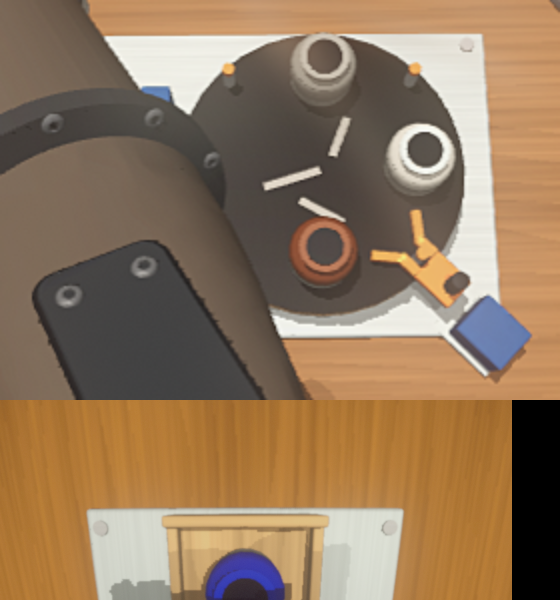

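The fork is home at (455,282) in the crop and the blue pot is on the board. Next I grip the guard knob at about station (-70,168).

Request:
jog_arm([
  [[-0.035, -0.035, 0.005, 0, 0, 0, -0.1], [-0.0725, -0.072, 0.012, 0, 0, 0, -0.1], [-0.0725, -0.072, 0.012, 0, 0, 0, -0.1], [-0.0725, -0.072, 0.012, 0, 0, 0, -0.1], [-0.0725, -0.072, 0.012, 0, 0, 0, -0.1], [-0.0725, -0.072, 0.04, 0, 0, 0, -0.1], [-0.0725, -0.072, 0.068, 0, 0, 0, -0.1], [-0.0725, -0.072, 0.094, 0, 0, 0, -0.1], [-0.0725, -0.072, 0.094, 0, 0, 0, -0.1]],
])

```text
clock: 14.25
position: [0.5399, 0.0518, 0.0887]
ee_rot: [-2.234, -2.201, 0.009]
force: [-1.3, -0.0, -0.5]
width: 0.551
gripper_force: 0.0
```

Request:
jog_arm([
  [[0, 0, 0, 0, 0, 0, 1], [0, 0, 0, 0, 0, 0, 1], [0, 0, 0, 0, 0, 0, 1], [0, 0, 0, 0, 0, 0, 1], [0, 0, 0, 0, 0, 0, 1], [0, 0, 0, 0, 0, 0, 1], [0, 0, 0, 0, 0, 0, 1]],
], force=10)

```text
clock: 14.83
position: [0.5434, 0.0517, 0.0946]
ee_rot: [2.239, 2.202, 0.002]
force: [-0.5, 0.2, 6.6]
width: 0.194
gripper_force: 10.0
```

```bash
python3 -c "
from go import *
from fit import *
p=np.load('p.npy');s=observe();c,q=np.cos(p[2]),np.sin(p[2]);d=s['position'][:2]-p[:2]
print('station',c*d[0]+q*d[1],-q*d[0]+c*d[1],s['gripper_force'])
go((*W(p,[(.03,-q*d[0]+c*d[1],0)])[0][:2],s['position'][2],89.12))"
```

```text
station -0.07161786719386545 0.16683122357611319 10.00196635723114
now [0.5434 0.0517 0.0946] phi 89.07 t 14.8333 w 0.1943230820623074 [-0.5  0.2  6.6] q7 -0.54
[0.0001, 0.1016, 0.0002, 0.0018, -0.0001, -0.0009]
```

Request:
jog_arm([
  [[0, 0.006, 0, 0, 0, 0, 1], [0, 0.017, 0, 0, 0, 0, 1], [0, 0.028, 0, 0, 0, 0, 1], [0, 0.039, 0, 0, 0, 0, 1], [0, 0.05, 0, 0, 0, 0, 1], [0, 0.061, 0, 0, 0, 0, 1], [0, 0.072, 0, 0, 0, 0, 1], [0, 0.083, 0, 0, 0, 0, 1], [0, 0.092, 0, 0, 0, 0, 1], [0, 0.098, 0, 0, 0, 0, 1]],
], force=20)

```text
clock: 15.67
position: [0.6418, 0.0502, 0.0946]
ee_rot: [2.239, 2.203, 0.002]
force: [-2.7, -0.2, 9.1]
width: 0.191
gripper_force: 20.0
```

Request:
jog_arm([
  [[0, 0.002, 0, 0, 0, 0, 1], [0, 0.004, 0, 0, 0, 0, 1], [0, 0.005, 0, 0, 0, 0, 1], [0, 0.005, 0, 0, 0, 0, 1]],
])

```text
clock: 16.0
position: [0.6454, 0.0502, 0.0946]
ee_rot: [-2.239, -2.203, 0.001]
force: [-4.6, 0.3, 9.0]
width: 0.189
gripper_force: 20.0
```

```bash
python3 -c "
from go import *
from fit import *
p=np.load('p.npy');s=observe();c,q=np.cos(p[2]),np.sin(p[2]);d=s['position'][:2]-p[:2]
print('station',c*d[0]+q*d[1],-q*d[0]+c*d[1],s['gripper_force'],s['force'])"
```

```text
station 0.030330640497110276 0.16688380907452566 20.002401173114777 [-4.6291  0.2598  9.0058]
```

Request:
jog_arm([
  [[0, 0.002, 0, 0, 0, 0, 1], [0, 0.003, 0, 0, 0, 0, 1], [0, 0.003, 0, 0, 0, 0, 1]],
])

```text
clock: 16.25
position: [0.6454, 0.0502, 0.0944]
ee_rot: [-2.236, -2.202, 0.008]
force: [-15.9, -1.0, 18.2]
width: 0.194
gripper_force: 20.0
```

Request:
jog_arm([
  [[0, 0, 0, 0, 0, 0, 0.4], [0, 0, 0, 0, 0, 0, 0.4], [0, 0, 0, 0, 0, 0, 0.4], [0, 0, -0.03, 0, 0, 0, 0.4], [0, 0, -0.07, 0, 0, 0, 0.4], [-0.03, 0, -0.11, 0, 0, 0, 0.4], [-0.07, -0.03, -0.12, 0, 0, 0, 0.4], [-0.11, -0.06, -0.12, 0, 0, 0, 0.4], [-0.15, -0.09, -0.12, 0, 0, 0, 0.4], [-0.19, -0.12, -0.12, 0, 0, 0, 0.4]],
])

```text
clock: 17.08
position: [0.5489, -0.1085, 0.2137]
ee_rot: [2.239, 2.203, 0.001]
force: [1.3, -1.2, 0.7]
width: 0.299
gripper_force: 0.0
```

Request:
jog_arm([
  [[-0.04, -0.03, 0, 0, 0, 0, 0.4], [-0.08, -0.05, 0, 0, 0, 0, 0.4], [-0.12, -0.05, 0, 0, 0, 0, 0.4], [-0.16, -0.05, 0, 0, 0, 0, 0.4], [-0.16, -0.05, 0, 0, 0, 0, 0.4], [-0.16, -0.05, 0, 0, 0, 0, 0.4]],
])

```text
clock: 17.58
position: [0.4961, -0.271, 0.2129]
ee_rot: [2.246, 2.195, -0.002]
force: [0.4, -0.4, 0.4]
width: 0.3
gripper_force: 0.0
```

```bash
python3 -c "
from fit import *
save('top','t3');im=cv2.imread('pics/t3.png')
cv2.imwrite('pics/z3.png',cv2.resize(im[90:290,120:400],(784,560),interpolation=cv2.INTER_CUBIC))
p=np.load('p.npy')
print((proj('top',W(p,[(0,.24,.1185),(-.178*s2,-.178*s2,.117),(.03,.17,.123)]))-[120,90]+.5)*2.8-.5)"
```

```text
[[106.7585 215.136 ]
 [644.5195 392.151 ]
 [208.0524 170.8785]]
```

View pics/z3.png

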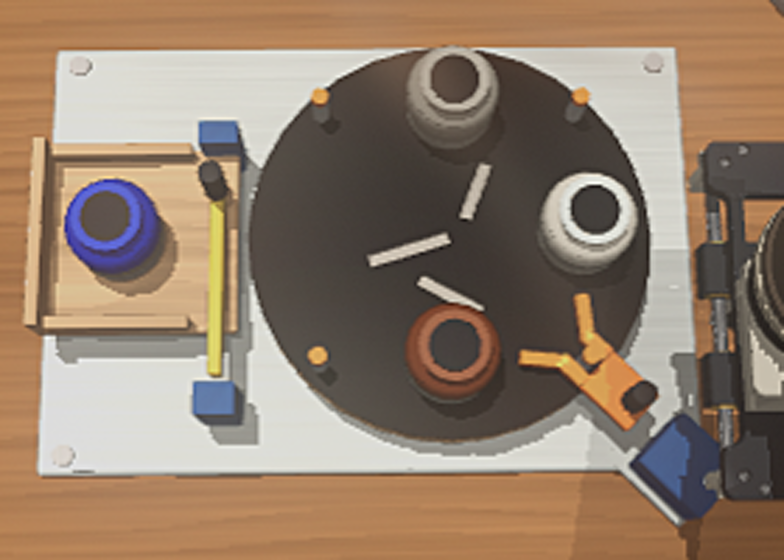

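The final view shows the blue pot upright on the board at (106,217), as expected. The guard knob at (208,170) is shut, the fork knob at (645,392) is home, the other three pots are on the wheel, and the arm is clear.

```bash
python3 -c "
from cell import *
print(sign_off())"
```

```text
the job is handed in; nothing more can be done
None
```

I handed the job in at about 18 s: the last image shows the fork home, the blue pot upright on the board, the guard shut and the other three pots upright on the wheel; sign-off reported no verdict.

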